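# Find the heaviest sample canister by feel

## Task

Three closed sample canisters look alike, but one is clearly heavier than the others: lift them to find it by feel. Stand the two lighter canisters upright on the tray, clear of the robot, and finish while holding the heaviest one up, upright and still, with its underside well over 15 cm above the worktop. Keep the canisters upright all the time and do not disturb the tape roll, the petri dish or the sample cup.

Things in the scene. Friction and masses are not known exactly. Their poses are not given: they have to be found in the camera images.
- canister_1: one of three canisters alike: aluminium cylinder 54 mm across, 94 mm tall with its fixed, ribbed grey lid (59 mm across, from 78 mm up). Grip the body 50 to 65 mm above the underside. A metal sample sits loosely inside, unseen; 0.12 to 0.58 kg in all. The heaviest may be any of them and weighs at least 0.15 kg more than either other. Origin: centre of the underside, z up
- canister_2: one of three canisters alike: aluminium cylinder 54 mm across, 94 mm tall with its fixed, ribbed grey lid (59 mm across, from 78 mm up). Grip the body 50 to 65 mm above the underside. A metal sample sits loosely inside, unseen; 0.12 to 0.58 kg in all. The heaviest may be any of them and weighs at least 0.15 kg more than either other. Origin: centre of the underside, z up
- canister_3: one of three canisters alike: aluminium cylinder 54 mm across, 94 mm tall with its fixed, ribbed grey lid (59 mm across, from 78 mm up). Grip the body 50 to 65 mm above the underside. A metal sample sits loosely inside, unseen; 0.12 to 0.58 kg in all. The heaviest may be any of them and weighs at least 0.15 kg more than either other. Origin: centre of the underside, z up
- tray: fixed shallow open steel tray, 130 (its x) by 270 (its y) by 16 mm tall, walls and floor 4 mm thick, so that the inner floor lies 4 mm above the worktop; it is free inside and has room for three canisters in a row along its y, 80 mm apart. Origin at the centre of its underside, on the worktop
- tape_roll: bystander, loose, to be left where it is. Tape roll lying flat, 100 mm across, 25 mm high; origin at the centre of its underside
- petri_dish: bystander, loose, to be left where it is. Glass petri dish, 60 mm across, 13 mm high; origin at the centre of its underside
- sample_cup: bystander, loose, to be left where it is. Tapered open cup, 49 mm across, 64 mm high; origin at the centre of its underside
- carton: fixed open cardboard carton with glass jars in it, 267 (x) by 391 (y) by 168 mm tall, at the back of the worktop; only an obstacle. Origin at the centre of its underside
Not all that is in view belongs to the job. What is shaped like the canister_2 but green or red is not meant. Leave any green look-alike of the canister_3 alone.

How it is judged:
By the outcome, as a careful person would: the job done as asked, in the order asked, and still so for the second after the job is handed in, while the arm keeps its last pose, push and grip.
It also fails if it takes over 72 s, if anything falls off the work surface, if the arm or the gripper's body presses on something with over 40 N, if the wrist force passes 120 N, or if a joint passes its speed limit or range.

## Robot

A 7-joint arm with a two-finger parallel gripper is mounted at the origin on a cart in front of the work surface, level with it; the furniture and walls round the work are solid. World frame = base frame: x ahead of the robot, y to its left, z up, the work surface at z = 0. Lengths are in m, angles in rad, forces in N, time in s.
With the tool pointing down it reaches from about 0.425 to 0.875 m from the base axis. Payload 4.7 kg.
Tool frame: the origin (TCP) lies between the finger pads; the fingertips stand 14 mm ahead of it and the grasp point (between the pads) lies 5 mm behind it; z points along the fingers, y is the line along which they close (so a half turn about z gives the same grasp; the last joint's range is limited). The gripper opens to 87 mm and grips with 3 to 60 N. Pads are 19 mm wide; open, the fingers measure 117 mm over their backs; the gripper's body (75 mm by 190 mm) begins 51 mm behind the grasp point.
Start: joints at [1.307, 0.321, -0.07, 1.45, 0.023, 1.371, -0.057], TCP at [0.178, -0.625, 0.237] pointing down, gripper open.
Joint ranges: [-2.86, 2.86], [-0.3, 2.09], [-1.38, 1.24], [0.06, 2.45], [-1.56, 4.7], [0.09, 2.05], [-2.69, 2.69]. Speed limits (rad/s): [2.57, 2.57, 3.14, 3.14, 3.14, 3.14, 3.14].

## Interface

Orientations are given as a rotation vector (axis times angle).
In Python, from bench import ctrl gives the robot as it stands.
- The arm moves only by the tool step_arm, never from a script. Its argument "commands" is a list of rows, each an object with "travel": the shift along the tool's x, y, z in m, a list of three; "turn": the turn, a rotation vector about the tool's x, y, z in degrees, a list of three. A call has 1 to 5 rows; each row is the pose to reach, as a shift and turn from the pose commanded when the call began, along the tool's axes at that moment; what a row does not reach only later rows make up. A row lasts 1/10 s, in which the tool goes at most 50 mm and 8.59 degrees, less where a joint would pass 70% of its speed; a pose out of reach is approached as far as the arm can. A call with a gripper value outside its range is refused whole. "gripper" is the opening, from 0 (shut) to 1 (fully open), set as the call begins (left out, the last holds). The fingers move at their own pace and stop on an object; "force" is the grip in N (left out, the last holds). Time passes only in rows, so rows that repeat a pose let the fingers close. It gives the time, the measured TCP pose, the force, the opening and the grip force at its end, in the units of the state.
- ctrl.get_state(): the state, without advancing time (a new reading comes with each control period).
- ctrl.get_image(name): name is "side" or "top" or "wrist"; returns the picture (400x640x3 uint8, red, green, blue); there is no depth.
- ctrl.camera_model(name): a dict with "fx", "fy", "cx", "cy" (pixels), "R" (3x3) and "t" (3): a world point X has camera coordinates R X + t; the wrist camera has in their place "T_tool_cam" (4x4, takes a point from camera to tool coordinates, whose origin is the TCP and whose axes are the flange's). Camera axes: x right, y down, z forward; pixel columns grow to the right and rows downward; lengths in m; the calibration is good to about 2 mm. The wrist camera is an equidistant fisheye: a pixel r from the principal point sees the ray r / f radians off the axis. A picture is of the moment at which its call begins: read the wrist's pose just before it. camera_model takes no time and is no camera call.
- ctrl.close_job(): hands the job in; it is judged then, once.
The state is a dict: "time": time; "joint_positions": joint angles; "qd": joint speeds; "joint_torque": joint torques, N m; "position": TCP position; "tool_rot": TCP orientation; "ft_force": force on the tool from outside, world axes, zero at the start; "torque": the same for the moment, N m; "grip_width": opening from 0.0 (shut) to 1.0 (fully open); "grip_force": force on a finger pad.
Only numpy, scipy, OpenCV 4.12 (cv2) and the standard library are available. Lean on these libraries where they do the work, as an engineer would, in place of code of your own. Each camera call takes 0.05 s, during which the arm holds its last target. There are 200 camera calls.

## Working session

There is one attempt and no reset: what is moved stays moved. The work goes in short steps, Python scripts to look and compute and a tool call to move; the robot and the scene stay as the last step left them, time stands still between calls to the robot, and variables do not carry over. Pictures are saved under pics/ and viewed, at most 10 in all, crops included, and the job is handed in when it is done.

Besides the shell and the picture viewer there is one more tool, called in YAML: its name, and indented under it one key for each argument. step_arm: Moves the arm, as the interface text tells. Its arguments: {"type":"object","properties":{"commands":{"type":"array"},"gripper":{"type":"number"},"force":{"type":"number"}},"required":["commands"]}

```bash
mkdir -p pics
cat > h.py <<'E'
import numpy as np,cv2
from bench import ctrl
def save(n,img): cv2.imwrite(f'pics/{n}.png',cv2.cvtColor(img,cv2.COLOR_RGB2BGR))
def ray(m,u,v):
    R=np.array(m['R']);t=np.array(m['t']);d=R.T@np.array([(u-m['cx'])/m['fx'],(v-m['cy'])/m['fy'],1]);return -R.T@t,d
def onz(m,u,v,z):
    o,d=ray(m,u,v);return o+d*(z-o[2])/d[2]
E
python3 - <<'E'
from h import *
for n in('top','side'):
    a=ctrl.get_image(n);save(n+'0',a);np.save(n+'0.npy',a);m=ctrl.camera_model(n);print(n,m)
s=ctrl.get_state();print(s)
E
```

```text
top {'fx': 472.5747878052165, 'fy': 472.5747878052165, 'cx': 318.1062122992943, 'cy': 197.28833834664988, 'R': array([[-0.02714567, -0.99962633,  0.00321216],
       [-0.98826997,  0.02635391, -0.15042584],
       [ 0.15028498, -0.00725789, -0.98861608]]), 't': array([-0.0527775 ,  0.61730373,  1.44428642])}
side {'fx': 362.6065423827054, 'fy': 362.6065423827054, 'cx': 316.1497808956437, 'cy': 197.55878880219024, 'R': array([[ 0.97722618, -0.21059872, -0.0260224 ],
       [-0.13546258, -0.5247317 , -0.84042045],
       [ 0.16333669,  0.82480593, -0.5413098 ]]), 't': array([-0.59391902,  0.07102864,  1.09571003])}
{'time': 0.1, 'joint_positions': array([ 1.30709187,  0.32174041, -0.07007242,  1.4515601 ,  0.0225991 ,
        1.37079337, -0.05685055]), 'qd': array([-9.75928383e-04, -4.09893267e-04, -1.92548102e-04, -1.92926973e-03,
        9.99329715e-05, -1.15978811e-04,  3.73088942e-03]), 'joint_torque': array([-3.00657052e-05, -4.92572629e+01, -4.05692048e-01, -3.13398850e+01,
       -6.41933153e-02,  3.95214208e-02,  5.39760731e-05]), 'position': array([ 0.17807704, -0.62463909,  0.2355727 ]), 'tool_rot': array([-3.10965442e+00, -4.34841440e-01,  5.22077222e-04]), 'ft_force': array([-0.53571773, -0.35856144,  0.12615091]), 'torque': array([-0.00868216,  0.01331949,  0.02397647]), 'grip_force': 0.0, 'grip_width': 0.99780539040137}
```

View pics/top0.png

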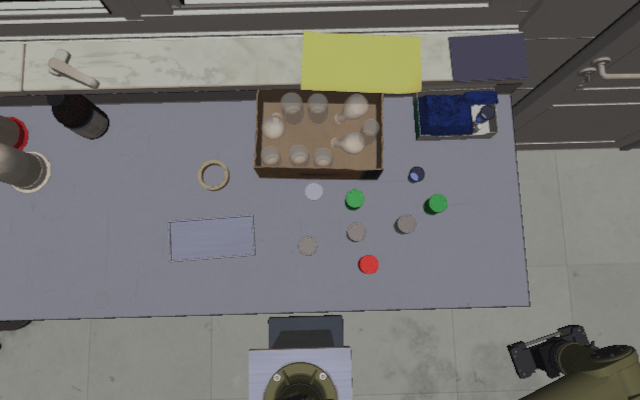

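View pics/side0.png

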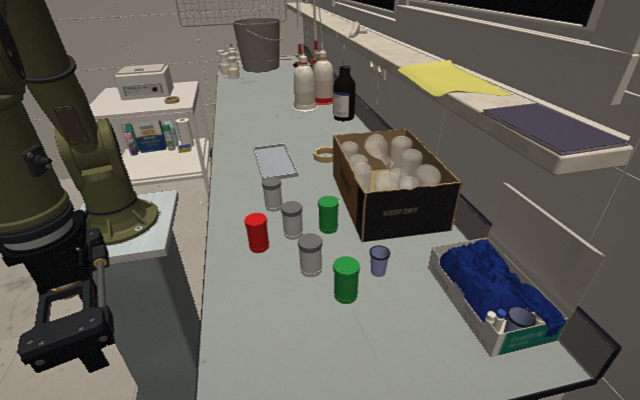

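The pictures show three grey-lidded canisters in the top view at (308,245), (356,232) and (406,224). The look-alikes are green at (355,199) and (438,204), and red at (369,265). The tray is at (212,239), the petri dish at (314,191), the tape at (213,175) and the cup at (416,174). The three grey ones fit the description (aluminium, grey lid). I'll measure them and confirm in a crop.

Run:
```python
from h import *
a=np.load('top0.npy');m=ctrl.camera_model('top')
g=cv2.cvtColor(a,cv2.COLOR_RGB2GRAY)
c=cv2.resize(a[160:290,160:460],None,fx=2.6,fy=2.6,interpolation=cv2.INTER_CUBIC);save('crop',c)
hsv=cv2.cvtColor(a,cv2.COLOR_RGB2HSV).astype(int)
# lid: warm/neutral grey (r>=b) vs bluish table
af=a.astype(int)
mask=((af[...,2]-af[...,0]<6)|(hsv[...,1]>120)).astype(np.uint8)
mask[:183]=0;mask[285:]=0;mask[:,:285]=0;mask[:,460:]=0
n,l,st,ce=cv2.connectedComponentsWithStats(mask)
for i in range(1,n):
    if st[i,4]>60:
        x,y,w,h=st[i,:4]; print(st[i],ce[i].round(1),a[int(ce[i][1]),int(ce[i][0])],onz(m,x+w/2-.5,y+h/2-.5,.09).round(3))
for p in [(170,221),(253,217),(256,257),(172,262)]: print(onz(m,*p,.016).round(3))
for p in [(314,191)]:print('petri',onz(m,*p,.013).round(3))
print('cup',onz(m,417,174,.06).round(3),'tape',onz(m,213,175,.025).round(3),'carton',onz(m,257,176,.168),onz(m,380,178,.168))
from scipy.spatial.transform import Rotation as R
print(R.from_rotvec(ctrl.get_state()['tool_rot']).as_matrix().round(3))
print(ctrl.camera_model('wrist'))
```

```text
[345 190  19  20 282] [353.9 199.3] [ 73 151  86] [ 0.599 -0.179  0.09 ]
[424 194  23  20 342] [435.1 204. ] [ 65 143  79] [ 0.58  -0.426  0.09 ]
[394 214  23  21 358] [404.9 224. ] [125 119 117] [ 0.52  -0.331  0.09 ]
[346 222  21  21 315] [356.  231.8] [132 126 123] [ 0.5   -0.181  0.09 ]
[298 236  19  20 303] [307.  245.4] [133 127 125] [ 0.463 -0.032  0.09 ]
[357 254  23  21 372] [367.9 263.9] [193  61  56] [ 0.403 -0.213  0.09 ]
[0.556 0.405 0.016]
[0.562 0.14  0.016]
[0.435 0.132 0.016]
[0.426 0.396 0.016]
petri [ 0.642 -0.057  0.013]
cup [ 0.68  -0.383  0.06 ] tape [0.701 0.267 0.025] carton [0.66471622 0.10785153 0.168     ] [ 0.64927671 -0.25038173  0.168     ]
[[ 0.962  0.274 -0.001]
 [ 0.274 -0.962  0.002]
 [-0.    -0.002 -1.   ]]
{'fx': 309.70691628693146, 'fy': 309.70691628693146, 'cx': 316.94336400467677, 'cy': 200.69255011809972, 'T_tool_cam': array([[-4.81253489e-04, -9.69521599e-01, -2.45005382e-01,
         6.76685442e-02],
       [ 9.99999523e-01, -2.58230275e-04, -9.42401459e-04,
        -6.09905139e-04],
       [ 8.50410762e-04, -2.45005719e-01,  9.69521261e-01,
        -1.47807705e-01],
       [ 0.00000000e+00,  0.00000000e+00,  0.00000000e+00,
         1.00000000e+00]])}
```

View pics/crop.png

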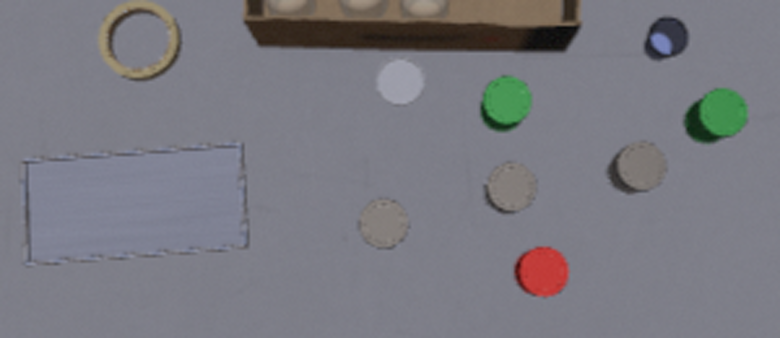

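The crop confirms it: three grey-lidded canisters, with the two green and one red look-alikes beside them. I'll go to the rightmost grey one first, since it is nearest the gripper.

step_arm:
  commands:
    - {"travel": [0.045,-0.021,0],"turn": [0,0,3]}
    - {"travel": [0.09,-0.042,0],"turn": [0,0,6]}
    - {"travel": [0.135,-0.063,0],"turn": [0,0,9]}
    - {"travel": [0.18,-0.084,0],"turn": [0,0,12]}
    - {"travel": [0.225,-0.105,0],"turn": [0,0,15.9]}
  gripper: 1
  force: 30

```text
time: 0.6
position: [0.3669, -0.4607, 0.2362]
tool_rot: [-3.141, 0.004, 0.001]
ft_force: [1.3, -1.0, -0.1]
grip_width: 1.004
grip_force: 0.0
```

step_arm:
  commands:
    - {"travel": [0.038,-0.032,0],"turn": [0,0,0]}
    - {"travel": [0.076,-0.065,0],"turn": [0,0,0]}
    - {"travel": [0.114,-0.097,0],"turn": [0,0,0]}
    - {"travel": [0.151,-0.128,0],"turn": [0,0,0]}
    - {"travel": [0.151,-0.128,0],"turn": [0,0,0]}

```text
time: 1.1
position: [0.5229, -0.3256, 0.2361]
tool_rot: [-3.136, -0.021, -0.005]
ft_force: [-0.0, -0.3, 0.7]
grip_width: 0.997
grip_force: 0.0
```

```bash
cat >> h.py <<'E'
from scipy.spatial.transform import Rotation as Rt
def wray(u,v,s):
    m=ctrl.camera_model('wrist');T=np.array(m['T_tool_cam'])
    x,y=(u-m['cx'])/m['fx'],(v-m['cy'])/m['fy'];r=np.hypot(x,y)+1e-12
    d=np.array([np.sin(r)*x/r,np.sin(r)*y/r,np.cos(r)])
    Q=Rt.from_rotvec(s['tool_rot']).as_matrix()
    return Q@T[:3,3]+s['position'],Q@T[:3,:3]@d
def wz(u,v,s,z):
    o,d=wray(u,v,s);return o+d*(z-o[2])/d[2]
E
python3 - <<'E'
from h import *
s=ctrl.get_state();a=ctrl.get_image('wrist');save('w1',a);np.save('w1.npy',a);print(s['position'],s['tool_rot'],s['ft_force'])
af=a.astype(int)
mask=((af[...,2]-af[...,0]<0)&(af.max(2)>60)&(af.max(2)-af.min(2)<40)).astype(np.uint8)
n,l,st,ce=cv2.connectedComponentsWithStats(mask)
for i in range(1,n):
    if st[i,4]>800: print(st[i],ce[i].round(1),wz(*ce[i],s,.094).round(3))
E
```

```text
[ 0.52291161 -0.3256353   0.23607219] [-3.13646914 -0.02107868 -0.00484988] [-0.01615796 -0.28975029  0.67489664]
[   0    0  154   59 5150] [58.2 20.3] [0.747 0.005 0.094]
[  559     0    81   400 22092] [607.5 173.4] [ 0.561 -0.717  0.094]
[   0   23  233   93 4018] [96.6 57.6] [ 0.68  -0.074  0.094]
[ 299  159   60   66 2996] [328.5 192.5] [ 0.526 -0.335  0.094]
[ 159  174   71   65 3015] [193.  205.2] [ 0.511 -0.197  0.094]
[ 154  244  327   68 9076] [315.8 263.2] [ 0.451 -0.323  0.094]
[   0  287   60  113 4000] [ 20.4 356.6] [0.159 0.316 0.094]
```

View pics/w1.png

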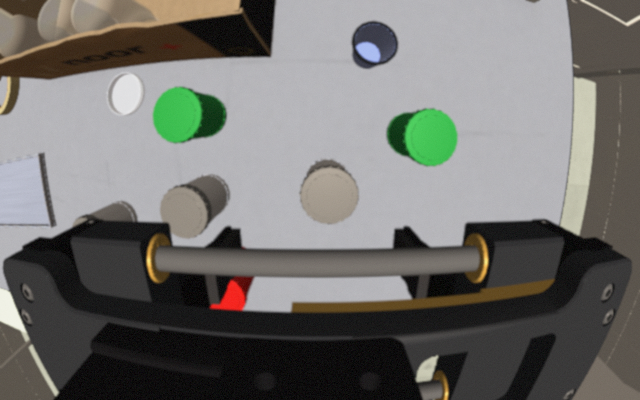

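Wrist view: our grey canister's lid is at (329,195), with the second grey one at (186,212) and the third under the bar at the left. The gripper is nearly over the first.

step_arm:
  commands:
    - {"travel": [-0.001,0.007,0.04],"turn": [0,0,0]}
    - {"travel": [-0.001,0.007,0.08],"turn": [0,0,0]}
    - {"travel": [-0.001,0.007,0.1],"turn": [0,0,0]}
    - {"travel": [-0.001,0.007,0.1],"turn": [0,0,0]}

```text
time: 1.55
position: [0.5121, -0.3414, 0.1322]
tool_rot: [-3.138, 0.003, 0.011]
ft_force: [0.5, -0.2, 0.1]
grip_width: 1.001
grip_force: 0.0
```

Run:
```python
from h import *
s=ctrl.get_state();print(s['position'],s['tool_rot'],s['ft_force'],s['qd'].round(3))
```

```text
[ 0.51205003 -0.34136818  0.13223997] [-3.13775932e+00  2.72165152e-03  1.14581073e-02] [ 0.46170112 -0.20561006  0.10820414] [-0.001 -0.041 -0.012 -0.071 -0.006  0.029  0.002]
```

step_arm:
  commands:
    - {"travel": [0.008,-0.008,0],"turn": [0,0,0]}
    - {"travel": [0.008,-0.008,0.01],"turn": [0,0,0]}
    - {"travel": [0.008,-0.008,0.04],"turn": [0,0,0]}
    - {"travel": [0.008,-0.008,0.075],"turn": [0,0,0]}
    - {"travel": [0.008,-0.008,0.077],"turn": [0,0,0]}

```text
time: 2.05
position: [0.5214, -0.3317, 0.056]
tool_rot: [-3.138, -0.001, 0.009]
ft_force: [-1.1, 0.8, -0.6]
grip_width: 1.001
grip_force: 0.0
```

step_arm:
  commands:
    - {"travel": [0,0,0],"turn": [0,0,0]}

```text
time: 2.15
position: [0.524, -0.3332, 0.06]
tool_rot: [-3.141, -0.001, 0.0]
ft_force: [0.8, 0.6, -0.4]
grip_width: 1.0
grip_force: 0.0
```

step_arm:
  commands:
    - {"travel": [0,0,0.006],"turn": [0,0,0]}
    - {"travel": [0,0,0.006],"turn": [0,0,0]}

```text
time: 2.35
position: [0.5246, -0.3338, 0.0549]
tool_rot: [3.14, 0.001, 0.003]
ft_force: [-0.4, 0.2, -0.3]
grip_width: 1.0
grip_force: 0.0
```

step_arm:
  commands:
    - {"travel": [0,0,0],"turn": [0,0,0]}
    - {"travel": [0,0,0],"turn": [0,0,0]}
    - {"travel": [0,0,0],"turn": [0,0,0]}
    - {"travel": [0,0,0],"turn": [0,0,0]}
    - {"travel": [0,0,0],"turn": [0,0,0]}
  gripper: 0.2
  force: 35

```text
time: 2.85
position: [0.524, -0.3347, 0.0542]
tool_rot: [3.139, -0.0, 0.002]
ft_force: [0.6, -2.2, -0.7]
grip_width: 0.645
grip_force: 35.0
```

step_arm:
  commands:
    - {"travel": [0,0,-0.015],"turn": [0,0,0]}
    - {"travel": [0,0,-0.04],"turn": [0,0,0]}
    - {"travel": [0,0,-0.07],"turn": [0,0,0]}
    - {"travel": [0,0,-0.105],"turn": [0,0,0]}
    - {"travel": [0,0,-0.14],"turn": [0,0,0]}

```text
time: 3.35
position: [0.5229, -0.3322, 0.1942]
tool_rot: [-3.14, -0.001, 0.004]
ft_force: [1.0, 0.1, -4.8]
grip_width: 0.645
grip_force: 35.0
```

step_arm:
  commands:
    - {"travel": [0,0,0],"turn": [0,0,0]}
    - {"travel": [0,0,0],"turn": [0,0,0]}
    - {"travel": [0,0,0],"turn": [0,0,0]}
    - {"travel": [0,0,0],"turn": [0,0,0]}

```text
time: 3.75
position: [0.5225, -0.3326, 0.1911]
tool_rot: [-3.139, -0.001, 0.006]
ft_force: [0.0, -0.8, -5.9]
grip_width: 0.645
grip_force: 35.0
```

step_arm:
  commands:
    - {"travel": [0,0,0],"turn": [0,0,0]}
    - {"travel": [0,0,0],"turn": [0,0,0]}

```text
time: 3.95
position: [0.5234, -0.3331, 0.1925]
tool_rot: [-3.141, -0.001, 0.002]
ft_force: [0.7, 0.2, -4.8]
grip_width: 0.644
grip_force: 35.0
```

step_arm:
  commands:
    - {"travel": [0,0,0],"turn": [0,0,0]}
    - {"travel": [0,0,0],"turn": [0,0,0]}

```text
time: 4.15
position: [0.5238, -0.3333, 0.1934]
tool_rot: [-3.141, -0.001, 0.0]
ft_force: [-0.0, 0.7, -5.4]
grip_width: 0.644
grip_force: 35.0
```

About 5.3 N is 0.54 kg, which is above 0.43 kg, so this must be the heaviest. I'll set it back and carry the other two, checking their weights on the way.

step_arm:
  commands:
    - {"travel": [0,0,0.04],"turn": [0,0,0]}
    - {"travel": [0,0,0.08],"turn": [0,0,0]}
    - {"travel": [0,0,0.115],"turn": [0,0,0]}
    - {"travel": [0,0,0.132],"turn": [0,0,0]}
    - {"travel": [0,0,0.136],"turn": [0,0,0]}

```text
time: 4.65
position: [0.5218, -0.3323, 0.0546]
tool_rot: [-3.139, -0.001, 0.007]
ft_force: [-0.1, 0.3, -5.4]
grip_width: 0.643
grip_force: 35.0
```

step_arm:
  commands:
    - {"travel": [0,0,0.002],"turn": [0,0,0]}
    - {"travel": [0,0,0.004],"turn": [0,0,0]}
    - {"travel": [0,0,0.004],"turn": [0,0,0]}

```text
time: 4.95
position: [0.5247, -0.3339, 0.055]
tool_rot: [3.14, 0.0, 0.003]
ft_force: [-0.8, -0.7, -5.3]
grip_width: 0.645
grip_force: 35.0
```

step_arm:
  commands:
    - {"travel": [0,0,0.001],"turn": [0,0,0]}
    - {"travel": [0,0,0.002],"turn": [0,0,0]}
    - {"travel": [0,0,0.002],"turn": [0,0,0]}

```text
time: 5.25
position: [0.5254, -0.3341, 0.054]
tool_rot: [3.14, 0.0, 0.005]
ft_force: [-0.9, -0.4, 5.8]
grip_width: 0.645
grip_force: 34.9
```

step_arm:
  commands:
    - {"travel": [0,0,0],"turn": [0,0,0]}
    - {"travel": [0,0,0],"turn": [0,0,0]}
    - {"travel": [0,0,0],"turn": [0,0,0]}
    - {"travel": [0,0,0],"turn": [0,0,0]}
  gripper: 1

```text
time: 5.65
position: [0.5237, -0.3333, 0.0514]
tool_rot: [-3.142, -0.0, 0.0]
ft_force: [0.0, 0.1, 0.1]
grip_width: 0.92
grip_force: 0.0
```

step_arm:
  commands:
    - {"travel": [0,0,-0.03],"turn": [0,0,0]}
    - {"travel": [0,0,-0.07],"turn": [0,0,0]}
    - {"travel": [0,0,-0.115],"turn": [0,0,0]}
    - {"travel": [0,0,-0.16],"turn": [0,0,0]}

```text
time: 6.05
position: [0.5234, -0.3331, 0.2128]
tool_rot: [-3.141, -0.001, 0.001]
ft_force: [0.4, -0.5, -0.6]
grip_width: 0.998
grip_force: 0.0
```

step_arm:
  commands:
    - {"travel": [-0.005,-0.04,0],"turn": [0,0,0]}
    - {"travel": [-0.011,-0.08,0],"turn": [0,0,0]}
    - {"travel": [-0.016,-0.12,0],"turn": [0,0,0]}
    - {"travel": [-0.021,-0.15,0],"turn": [0,0,0]}
    - {"travel": [-0.021,-0.15,0],"turn": [0,0,0]}

```text
time: 6.55
position: [0.5029, -0.1777, 0.2119]
tool_rot: [-3.14, -0.012, -0.0]
ft_force: [-0.6, -0.2, 0.2]
grip_width: 1.0
grip_force: 0.0
```

```bash
cat > look.py <<'E'
from h import *
import sys
s=ctrl.get_state();a=ctrl.get_image('wrist');save(sys.argv[1],a);print(s['position'],s['tool_rot'],s['ft_force'])
af=a.astype(int)
mask=((af[...,2]-af[...,0]<0)&(af.max(2)>60)&(af.max(2)-af.min(2)<40)).astype(np.uint8)
n,l,st,ce=cv2.connectedComponentsWithStats(mask)
for i in range(1,n):
    if 800<st[i,4]<7000:
        x,y,w,h=st[i,:4]; p=(x+w/2-.5,y+h-w/2-.5); print(st[i],wz(*p,s,.094).round(4))
E
python3 look.py w2
```

```text
[ 0.50286515 -0.17774197  0.21186443] [-3.14029357e+00 -1.24181007e-02 -8.25987483e-05] [-0.58668486 -0.23655487  0.18016146]
[ 425  146   80   65 3523] [ 0.5334 -0.3143  0.094 ]
[ 292  160   65   73 3550] [ 0.5038 -0.1827  0.094 ]
[   0  289   59  111 3970] [0.1455 0.4028 0.094 ]
```

View pics/w2.png

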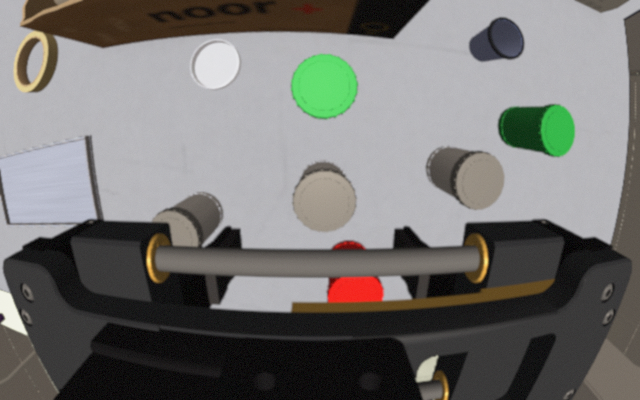

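The wrist view has the second grey canister's lid at (324,200), which puts it at (0.504, -0.183), right under the gripper. Green is ahead, and red is behind and clear of the fingers. Descending.

step_arm:
  commands:
    - {"travel": [0.001,0,0.03],"turn": [0,0,0]}
    - {"travel": [0.001,0,0.065],"turn": [0,0,0]}
    - {"travel": [0.001,0,0.105],"turn": [0,0,0]}
    - {"travel": [0.001,0,0.145],"turn": [0,0,0]}
    - {"travel": [0.001,0,0.157],"turn": [0,0,0]}

```text
time: 7.1
position: [0.5003, -0.1838, 0.0502]
tool_rot: [-3.139, 0.002, 0.011]
ft_force: [-0.0, 0.7, -0.3]
grip_width: 1.002
grip_force: 0.0
```

step_arm:
  commands:
    - {"travel": [0,0,0],"turn": [0,0,0]}
    - {"travel": [0,0,0],"turn": [0,0,0]}
    - {"travel": [0,0,0],"turn": [0,0,0]}
    - {"travel": [0,0,0],"turn": [0,0,0]}
    - {"travel": [0,0,0],"turn": [0,0,0]}
  gripper: 0.2

```text
time: 7.6
position: [0.5047, -0.1839, 0.056]
tool_rot: [3.14, 0.0, 0.004]
ft_force: [-0.3, -0.8, 2.8]
grip_width: 0.642
grip_force: 35.0
```

step_arm:
  commands:
    - {"travel": [0,0,-0.015],"turn": [0,0,0]}
    - {"travel": [0,0,-0.045],"turn": [0,0,0]}
    - {"travel": [0,0,-0.085],"turn": [0,0,0]}
    - {"travel": [0,0,-0.125],"turn": [0,0,0]}
    - {"travel": [0,0,-0.15],"turn": [0,0,0]}

```text
time: 8.1
position: [0.5046, -0.1834, 0.2086]
tool_rot: [3.14, 0.001, 0.006]
ft_force: [0.4, -0.5, -2.9]
grip_width: 0.641
grip_force: 35.0
```

step_arm:
  commands:
    - {"travel": [0,0,0],"turn": [0,0,0]}
    - {"travel": [0,0,0],"turn": [0,0,0]}
    - {"travel": [0,0,0],"turn": [0,0,0]}
    - {"travel": [0,0,0],"turn": [0,0,0]}
    - {"travel": [0,0,0],"turn": [0,0,0]}

```text
time: 8.6
position: [0.503, -0.1831, 0.2031]
tool_rot: [-3.14, -0.001, 0.004]
ft_force: [-0.4, 0.5, -3.0]
grip_width: 0.643
grip_force: 35.0
```

step_arm:
  commands:
    - {"travel": [0,0,0],"turn": [0,0,0]}
    - {"travel": [0,0,0],"turn": [0,0,0]}

```text
time: 8.8
position: [0.5036, -0.1833, 0.2041]
tool_rot: [-3.141, -0.001, 0.001]
ft_force: [0.5, -0.1, -2.8]
grip_width: 0.641
grip_force: 35.0
```

About 0.29 kg, so this one is lighter. I'll carry it to the far tray slot.

step_arm:
  commands:
    - {"travel": [0,-0.015,0],"turn": [0,0,0]}
    - {"travel": [-0.001,-0.045,0],"turn": [0,0,0]}
    - {"travel": [-0.002,-0.085,0],"turn": [0,0,0]}
    - {"travel": [-0.003,-0.13,0],"turn": [0,0,0]}
    - {"travel": [-0.003,-0.175,0],"turn": [0,0,0]}

```text
time: 9.3
position: [0.5001, -0.0056, 0.2047]
tool_rot: [-3.142, -0.001, -0.001]
ft_force: [0.0, 0.2, -2.2]
grip_width: 0.646
grip_force: 35.0
```

step_arm:
  commands:
    - {"travel": [0,-0.045,0],"turn": [0,0,0]}
    - {"travel": [-0.001,-0.09,0],"turn": [0,0,0]}
    - {"travel": [-0.002,-0.135,0],"turn": [0,0,0]}
    - {"travel": [-0.003,-0.18,0],"turn": [0,0,0]}
    - {"travel": [-0.003,-0.225,0],"turn": [0,0,0]}

```text
time: 9.8
position: [0.4964, 0.2195, 0.2049]
tool_rot: [3.141, 0.002, 0.001]
ft_force: [1.1, 0.6, -2.8]
grip_width: 0.643
grip_force: 35.0
```

step_arm:
  commands:
    - {"travel": [0,-0.045,0],"turn": [0,0,0]}
    - {"travel": [-0.001,-0.085,0],"turn": [0,0,0]}
    - {"travel": [-0.002,-0.115,0],"turn": [0,0,0]}
    - {"travel": [-0.002,-0.129,0],"turn": [0,0,0]}
    - {"travel": [-0.002,-0.129,0],"turn": [0,0,0]}

```text
time: 10.3
position: [0.4938, 0.3484, 0.2045]
tool_rot: [-3.14, -0.008, 0.002]
ft_force: [0.1, 1.6, -3.1]
grip_width: 0.644
grip_force: 35.0
```

```bash
python3 look.py w3
python3 - <<'E'
from h import *
save('top3',ctrl.get_image('top'))
print(ctrl.get_state()['position'])
E
```

```text
[0.4938358  0.34840403 0.20451022] [-3.14031809e+00 -7.50814444e-03  1.68722446e-03] [ 0.11844894  1.56267159 -3.07906879]
[ 495    0  145   90 6253] [0.7027 0.0794 0.094 ]
[   0    8   40   85 2393] [0.6547 0.7115 0.094 ]
[ 556  191   84   55 2159] [0.494  0.0098 0.094 ]
[   0  290   59  110 3491] [0.1493 0.9149 0.094 ]
[ 571  291   69  109 4389] [ 0.1762 -0.1994  0.094 ]
[0.49567387 0.34436768 0.20424763]
```

View pics/w3.png

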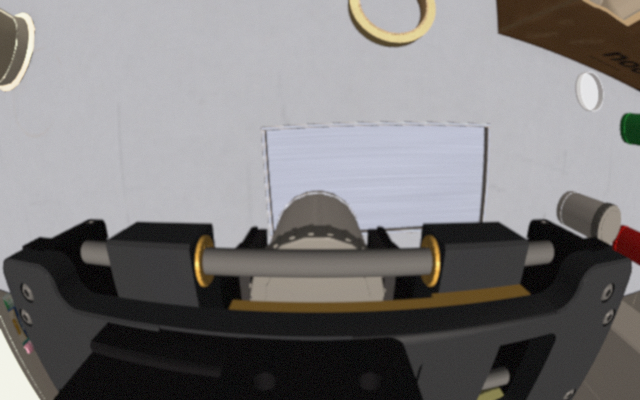

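The wrist view shows the tray's far edge from (265,128) to (487,125) and its near right corner at about (482,226). The held canister is upright above the tray's left part.

Run:
```python
from h import *
s=dict(position=np.array([0.4938358,0.34840403,0.20451022]),tool_rot=np.array([-3.14031809,-7.50814444e-03,1.68722446e-03]))
for p in [(265,128),(487,125),(482,226),(270,228)]: print(wz(*p,s,.016).round(4))
```

```text
[0.5572 0.4065 0.016 ]
[0.5701 0.1475 0.016 ]
[0.4439 0.1399 0.016 ]
[0.4431 0.404  0.016 ]
```

step_arm:
  commands:
    - {"travel": [0.004,-0.002,0.03],"turn": [0,0,0]}
    - {"travel": [0.004,-0.002,0.07],"turn": [0,0,0]}
    - {"travel": [0.004,-0.002,0.11],"turn": [0,0,0]}
    - {"travel": [0.004,-0.002,0.135],"turn": [0,0,0]}
    - {"travel": [0.004,-0.002,0.142],"turn": [0,0,0]}

```text
time: 10.9
position: [0.4988, 0.3427, 0.0601]
tool_rot: [3.135, -0.005, -0.008]
ft_force: [-5.6, -9.4, 22.0]
grip_width: 0.648
grip_force: 35.0
```

step_arm:
  commands:
    - {"travel": [0,0,0],"turn": [0,0,0]}
    - {"travel": [0,0,0.001],"turn": [0,0,0]}
    - {"travel": [0,0,0.003],"turn": [0,0,0]}
    - {"travel": [0,0,0.003],"turn": [0,0,0]}

```text
time: 11.3
position: [0.5, 0.3476, 0.0601]
tool_rot: [-3.141, 0.0, -0.002]
ft_force: [-0.4, 0.1, -2.5]
grip_width: 0.644
grip_force: 35.0
```

step_arm:
  commands:
    - {"travel": [0,0,0.001],"turn": [0,0,0]}
    - {"travel": [0,0,0.002],"turn": [0,0,0]}
    - {"travel": [0,0,0.002],"turn": [0,0,0]}

```text
time: 11.6
position: [0.5004, 0.3477, 0.06]
tool_rot: [3.141, 0.0, 0.003]
ft_force: [-3.0, -3.8, 10.9]
grip_width: 0.646
grip_force: 35.0
```

step_arm:
  commands:
    - {"travel": [0,0,-0.001],"turn": [0,0,0]}
    - {"travel": [0,0,-0.001],"turn": [0,0,0]}
    - {"travel": [0,0,-0.001],"turn": [0,0,0]}
    - {"travel": [0,0,-0.001],"turn": [0,0,0]}
  gripper: 1

```text
time: 12.0
position: [0.4996, 0.3477, 0.0584]
tool_rot: [-3.141, -0.001, 0.0]
ft_force: [-0.8, 0.3, -0.5]
grip_width: 0.924
grip_force: 0.0
```

step_arm:
  commands:
    - {"travel": [0,0,-0.03],"turn": [0,0,0]}
    - {"travel": [0,0,-0.07],"turn": [0,0,0]}
    - {"travel": [0,0,-0.115],"turn": [0,0,0]}
    - {"travel": [0,0,-0.15],"turn": [0,0,0]}

```text
time: 12.4
position: [0.4997, 0.3482, 0.211]
tool_rot: [-3.14, -0.001, -0.002]
ft_force: [0.8, 0.2, -0.1]
grip_width: 0.997
grip_force: 0.0
```

```bash
python3 look.py w4
```

```text
[0.49973657 0.3481762  0.21096033] [-3.14047275e+00 -1.05543260e-03 -2.15674958e-03] [ 0.76807886  0.23149697 -0.06729136]
[   0    1   45   97 2521] [0.6601 0.7136 0.094 ]
[ 492    0  148   92 1922] [0.7101 0.0738 0.094 ]
[ 578    0   62   32 1081] [ 0.7657 -0.0248  0.094 ]
[ 275  164  119   76 3739] [0.5189 0.3346 0.094 ]
[ 553  193   49   44 1292] [0.4868 0.0418 0.094 ]
[   0  291   59  109 3472] [0.1491 0.9281 0.094 ]
[ 571  290   69  110 4329] [ 0.1715 -0.2105  0.094 ]
```

step_arm:
  commands:
    - {"travel": [-0.002,0.03,0],"turn": [0,0,0]}
    - {"travel": [-0.006,0.075,0],"turn": [0,0,0]}
    - {"travel": [-0.01,0.12,0],"turn": [0,0,0]}
    - {"travel": [-0.014,0.165,0],"turn": [0,0,0]}
    - {"travel": [-0.018,0.21,0],"turn": [0,0,0]}

```text
time: 12.95
position: [0.4812, 0.1359, 0.2082]
tool_rot: [3.141, 0.001, 0.0]
ft_force: [1.2, 0.1, 0.1]
grip_width: 0.999
grip_force: 0.0
```

step_arm:
  commands:
    - {"travel": [-0.004,0.045,0],"turn": [0,0,0]}
    - {"travel": [-0.008,0.09,0],"turn": [0,0,0]}
    - {"travel": [-0.012,0.135,0],"turn": [0,0,0]}
    - {"travel": [-0.015,0.171,0],"turn": [0,0,0]}
    - {"travel": [-0.015,0.171,0],"turn": [0,0,0]}

```text
time: 13.45
position: [0.4658, -0.0395, 0.208]
tool_rot: [3.139, -0.014, -0.001]
ft_force: [0.0, 0.2, 0.0]
grip_width: 1.001
grip_force: 0.0
```

```bash
python3 look.py w5
```

```text
[ 0.46580381 -0.03951025  0.20800692] [ 3.13926369e+00 -1.40717497e-02 -1.25427506e-03] [0.00263334 0.20653253 0.02945741]
[ 519  122   48   50 1495] [ 0.5211 -0.2709  0.094 ]
[ 563  123   32   52 1296] [ 0.5129 -0.3327  0.094 ]
[   3  136   66   77 2291] [0.4965 0.2996 0.094 ]
[ 278  161   66   75 3638] [ 0.4654 -0.033   0.094 ]
[ 571  254   69  146 4651] [ 0.1325 -0.5947  0.094 ]
[   0  283   58  117 3813] [0.1241 0.5383 0.094 ]
```

View pics/w5.png

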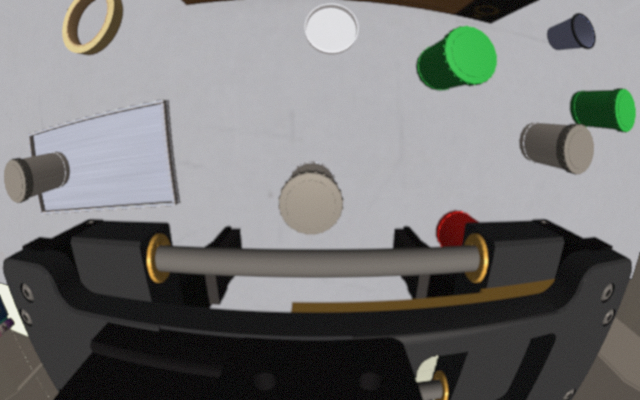

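The placed canister stands upright on the tray, with its lid at (20,180). The next grey one's lid is at (311,204), so it is centred at (0.466, -0.033).

step_arm:
  commands:
    - {"travel": [0,0,0.01],"turn": [0,0,0]}
    - {"travel": [0,0,0.045],"turn": [0,0,0]}
    - {"travel": [0,0,0.09],"turn": [0,0,0]}
    - {"travel": [0,0,0.135],"turn": [0,0,0]}
    - {"travel": [0,0,0.154],"turn": [0,0,0]}

```text
time: 14.0
position: [0.4633, -0.0309, 0.05]
tool_rot: [-3.14, -0.007, 0.01]
ft_force: [-0.3, -1.1, -0.5]
grip_width: 1.002
grip_force: 0.0
```

step_arm:
  commands:
    - {"travel": [0,0,0],"turn": [0,0,0]}
    - {"travel": [0,0,0],"turn": [0,0,0]}
    - {"travel": [0,0,0],"turn": [0,0,0]}
    - {"travel": [0,0,0],"turn": [0,0,0]}
    - {"travel": [0,0,0],"turn": [0,0,0]}
  gripper: 0.2

```text
time: 14.5
position: [0.4677, -0.0336, 0.0558]
tool_rot: [3.141, 0.0, 0.004]
ft_force: [0.4, -0.7, 2.9]
grip_width: 0.645
grip_force: 35.0
```

step_arm:
  commands:
    - {"travel": [0,0,-0.015],"turn": [0,0,0]}
    - {"travel": [0,0,-0.045],"turn": [0,0,0]}
    - {"travel": [0,0,-0.085],"turn": [0,0,0]}
    - {"travel": [0,0,-0.125],"turn": [0,0,0]}
    - {"travel": [0,0,-0.15],"turn": [0,0,0]}

```text
time: 15.0
position: [0.4678, -0.0334, 0.208]
tool_rot: [3.14, 0.0, 0.007]
ft_force: [0.8, -0.1, -1.6]
grip_width: 0.642
grip_force: 35.0
```

step_arm:
  commands:
    - {"travel": [0,0,0],"turn": [0,0,0]}
    - {"travel": [0,0,0],"turn": [0,0,0]}
    - {"travel": [0,0,0],"turn": [0,0,0]}
    - {"travel": [0,0,0],"turn": [0,0,0]}
    - {"travel": [0,0,0],"turn": [0,0,0]}

```text
time: 15.5
position: [0.466, -0.0333, 0.2034]
tool_rot: [-3.141, -0.001, 0.003]
ft_force: [-1.1, 0.2, -1.7]
grip_width: 0.645
grip_force: 35.0
```

step_arm:
  commands:
    - {"travel": [0,0,0],"turn": [0,0,0]}
    - {"travel": [0,0,0],"turn": [0,0,0]}

```text
time: 15.7
position: [0.4666, -0.0333, 0.2042]
tool_rot: [-3.141, -0.001, 0.001]
ft_force: [0.4, 0.4, -0.8]
grip_width: 0.644
grip_force: 35.0
```

About 0.14 kg, so it is light. It goes to the near tray slot.

step_arm:
  commands:
    - {"travel": [0.002,-0.015,0],"turn": [0,0,0]}
    - {"travel": [0.008,-0.05,0],"turn": [0,0,0]}
    - {"travel": [0.015,-0.095,0],"turn": [0,0,0]}
    - {"travel": [0.022,-0.14,0],"turn": [0,0,0]}
    - {"travel": [0.029,-0.185,0],"turn": [0,0,0]}

```text
time: 16.2
position: [0.4958, 0.1531, 0.2047]
tool_rot: [3.141, -0.001, 0.001]
ft_force: [0.7, 0.0, -1.9]
grip_width: 0.643
grip_force: 35.0
```

step_arm:
  commands:
    - {"travel": [0.004,-0.025,0],"turn": [0,0,0]}
    - {"travel": [0.006,-0.04,0],"turn": [0,0,0]}
    - {"travel": [0.006,-0.04,0],"turn": [0,0,0]}
    - {"travel": [0.006,-0.04,0.02],"turn": [0,0,0]}
    - {"travel": [0.006,-0.04,0.06],"turn": [0,0,0]}

```text
time: 16.7
position: [0.5044, 0.191, 0.1466]
tool_rot: [-3.141, 0.002, -0.011]
ft_force: [1.6, 0.1, -2.4]
grip_width: 0.645
grip_force: 35.0
```

step_arm:
  commands:
    - {"travel": [0,0,0.035],"turn": [0,0,0]}
    - {"travel": [0,0,0.06],"turn": [0,0,0]}
    - {"travel": [0,0,0.072],"turn": [0,0,0]}
    - {"travel": [0,0,0.079],"turn": [0,0,0]}
    - {"travel": [0,0,0.082],"turn": [0,0,0]}

```text
time: 17.2
position: [0.5022, 0.1911, 0.0627]
tool_rot: [3.141, -0.001, 0.001]
ft_force: [-0.3, -0.3, -0.6]
grip_width: 0.643
grip_force: 35.0
```

step_arm:
  commands:
    - {"travel": [0,0,0.001],"turn": [0,0,0]}
    - {"travel": [0,0,0.003],"turn": [0,0,0]}
    - {"travel": [0,0,0.004],"turn": [0,0,0]}
    - {"travel": [0,0,0.004],"turn": [0,0,0]}

```text
time: 17.6
position: [0.5025, 0.1918, 0.0598]
tool_rot: [3.142, 0.0, 0.003]
ft_force: [-1.0, -1.4, 4.3]
grip_width: 0.645
grip_force: 35.0
```

Contact at 4.3 N. I'll release, rise and head back to the heaviest.

step_arm:
  commands:
    - {"travel": [0,0,0],"turn": [0,0,0]}
    - {"travel": [0,0,0],"turn": [0,0,0]}
    - {"travel": [0,0,0],"turn": [0,0,0]}
    - {"travel": [0,0,0],"turn": [0,0,0]}
  gripper: 1

```text
time: 18.0
position: [0.5015, 0.1916, 0.0583]
tool_rot: [3.142, 0.001, -0.0]
ft_force: [-0.7, 0.4, 0.4]
grip_width: 0.922
grip_force: 0.0
```

step_arm:
  commands:
    - {"travel": [0,0,-0.03],"turn": [0,0,0]}
    - {"travel": [0,0,-0.07],"turn": [0,0,0]}
    - {"travel": [0,0,-0.115],"turn": [0,0,0]}
    - {"travel": [0,0,-0.15],"turn": [0,0,0]}

```text
time: 18.4
position: [0.5019, 0.192, 0.2109]
tool_rot: [-3.141, -0.001, -0.003]
ft_force: [1.0, -0.5, 0.3]
grip_width: 0.996
grip_force: 0.0
```

step_arm:
  commands:
    - {"travel": [0.001,0.03,0],"turn": [0,0,0]}
    - {"travel": [0.003,0.075,0],"turn": [0,0,0]}
    - {"travel": [0.005,0.12,0],"turn": [0,0,0]}
    - {"travel": [0.007,0.165,0],"turn": [0,0,0]}
    - {"travel": [0.009,0.21,0],"turn": [0,0,0]}

```text
time: 18.9
position: [0.5104, -0.0201, 0.2086]
tool_rot: [3.141, 0.001, 0.001]
ft_force: [0.9, 0.3, -0.1]
grip_width: 1.002
grip_force: 0.0
```

step_arm:
  commands:
    - {"travel": [0.002,0.045,0],"turn": [0,0,0]}
    - {"travel": [0.004,0.09,0],"turn": [0,0,0]}
    - {"travel": [0.006,0.135,0],"turn": [0,0,0]}
    - {"travel": [0.008,0.18,0],"turn": [0,0,0]}
    - {"travel": [0.01,0.225,0],"turn": [0,0,0]}

```text
time: 19.4
position: [0.5205, -0.2451, 0.2084]
tool_rot: [3.141, 0.001, -0.0]
ft_force: [1.1, -0.4, 0.6]
grip_width: 1.001
grip_force: 0.0
```

step_arm:
  commands:
    - {"travel": [0.002,0.045,0],"turn": [0,0,0]}
    - {"travel": [0.003,0.075,0],"turn": [0,0,0]}
    - {"travel": [0.003,0.09,0],"turn": [0,0,0]}
    - {"travel": [0.003,0.09,0],"turn": [0,0,0]}
    - {"travel": [0.003,0.09,0],"turn": [0,0,0]}

```text
time: 19.9
position: [0.5243, -0.3312, 0.2083]
tool_rot: [-3.14, -0.004, 0.0]
ft_force: [-0.4, -0.0, -0.1]
grip_width: 0.999
grip_force: 0.0
```

```bash
python3 look.py w6; python3 -c "
from h import *
save('top6',ctrl.get_image('top'))"
```

```text
[ 0.52428353 -0.33115737  0.2083326 ] [-3.13986372e+00 -3.51097243e-03  1.65006958e-04] [-0.37140991 -0.0455155  -0.1386847 ]
[   0    0  135   55 4028] [ 0.7764 -0.0441  0.094 ]
[   0   18  166   48 1663] [ 0.7731 -0.0707  0.094 ]
[   0   36  222   77 1907] [ 0.7342 -0.1192  0.094 ]
[ 289  160   67   74 3627] [ 0.5261 -0.3342  0.094 ]
[   0  298   60  102 3840] [0.1782 0.2405 0.094 ]
```

View pics/top6.png

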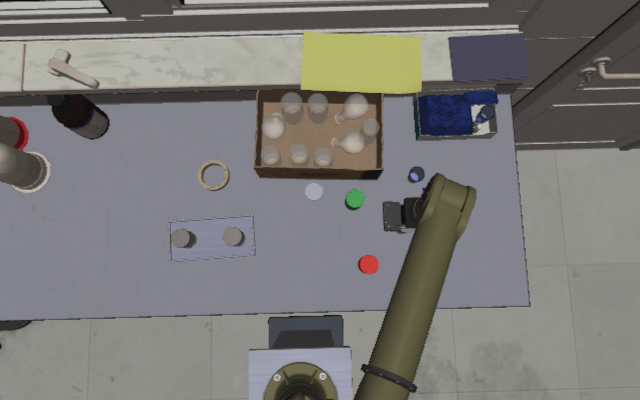

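Both light canisters stand on the tray, at (182,239) and (233,237). The tape, dish and cup haven't moved. The wrist view puts the heavy one at (0.526, -0.334). Taking it up.

step_arm:
  commands:
    - {"travel": [0.001,0.001,0.01],"turn": [0,0,0]}
    - {"travel": [0.001,0.001,0.045],"turn": [0,0,0]}
    - {"travel": [0.001,0.001,0.09],"turn": [0,0,0]}
    - {"travel": [0.001,0.001,0.135],"turn": [0,0,0]}
    - {"travel": [0.001,0.001,0.154],"turn": [0,0,0]}

```text
time: 20.5
position: [0.522, -0.3315, 0.0493]
tool_rot: [-3.137, -0.003, 0.01]
ft_force: [0.6, -0.2, -0.3]
grip_width: 1.001
grip_force: 0.0
```

step_arm:
  commands:
    - {"travel": [0,0,0],"turn": [0,0,0]}
    - {"travel": [0,0,0],"turn": [0,0,0]}
    - {"travel": [0,0,0],"turn": [0,0,0]}
    - {"travel": [0,0,0],"turn": [0,0,0]}
    - {"travel": [0,0,0],"turn": [0,0,0]}
  gripper: 0.2
  force: 45

```text
time: 21.0
position: [0.5257, -0.3353, 0.0562]
tool_rot: [3.139, 0.0, 0.004]
ft_force: [1.3, -0.2, 3.0]
grip_width: 0.64
grip_force: 45.0
```

step_arm:
  commands:
    - {"travel": [0,0,-0.015],"turn": [0,0,0]}
    - {"travel": [0,0,-0.045],"turn": [0,0,0]}
    - {"travel": [0,0,-0.085],"turn": [0,0,0]}
    - {"travel": [0,0,-0.125],"turn": [0,0,0]}
    - {"travel": [0,0,-0.165],"turn": [0,0,0]}

```text
time: 21.5
position: [0.524, -0.3337, 0.2211]
tool_rot: [-3.141, -0.001, 0.002]
ft_force: [0.1, 0.0, -5.0]
grip_width: 0.637
grip_force: 45.0
```

step_arm:
  commands:
    - {"travel": [0,0,-0.03],"turn": [0,0,0]}
    - {"travel": [0,0,-0.05],"turn": [0,0,0]}
    - {"travel": [0,0,-0.06],"turn": [0,0,0]}
    - {"travel": [0,0,-0.06],"turn": [0,0,0]}
    - {"travel": [0,0,-0.06],"turn": [0,0,0]}

```text
time: 22.0
position: [0.524, -0.334, 0.2781]
tool_rot: [-3.14, -0.001, 0.003]
ft_force: [0.0, 0.1, -5.4]
grip_width: 0.639
grip_force: 45.0
```

step_arm:
  commands:
    - {"travel": [0,0,0],"turn": [0,0,0]}
    - {"travel": [0,0,0],"turn": [0,0,0]}
    - {"travel": [0,0,0],"turn": [0,0,0]}
    - {"travel": [0,0,0],"turn": [0,0,0]}
    - {"travel": [0,0,0],"turn": [0,0,0]}

```text
time: 22.5
position: [0.5247, -0.3343, 0.2793]
tool_rot: [-3.141, -0.001, 0.0]
ft_force: [0.8, 0.2, -5.6]
grip_width: 0.639
grip_force: 45.0
```

step_arm:
  commands:
    - {"travel": [0,0,0],"turn": [0,0,0]}
    - {"travel": [0,0,0],"turn": [0,0,0]}
    - {"travel": [0,0,0],"turn": [0,0,0]}
    - {"travel": [0,0,0],"turn": [0,0,0]}
    - {"travel": [0,0,0],"turn": [0,0,0]}

```text
time: 23.0
position: [0.5247, -0.3344, 0.2796]
tool_rot: [3.141, 0.0, -0.0]
ft_force: [0.6, -0.2, -5.0]
grip_width: 0.641
grip_force: 45.0
```

```bash
python3 -c "
from h import *
a=ctrl.get_image('side');save('side7',a)
s=ctrl.get_state();print(s['position'],s['ft_force'],s['qd'].round(3),s['grip_width'])"
```

```text
[ 0.52476821 -0.33437775  0.27956424] [-1.04114712  1.31964505 -4.87423651] [-0.001 -0.    -0.     0.     0.001 -0.002 -0.001] 0.6376928710009127
```

View pics/side7.png

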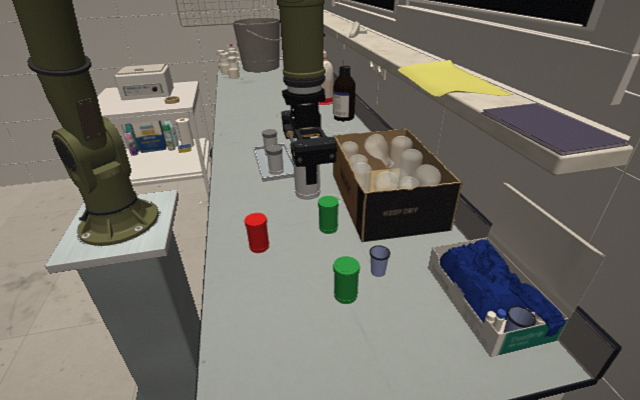

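The side view shows the heavy canister held upright at (307,180), with its underside about 22 cm up. The two light ones stand upright on the tray at (270,145), and nothing else has moved. Handing in.

```bash
python3 -c "
from bench import ctrl
print(ctrl.close_job())"
```

```text
the job is handed in; nothing more can be done
None
```

The job is handed in at about 23 s of the 72 s allowed: the heaviest canister (about 0.54 kg, the rightmost at the start) is held upright and still, its underside about 22 cm up, and the two lighter ones (about 0.29 and 0.14 kg) stand upright on the tray.

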